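# Drive the lens cell out of the ejector stand

## Task

Take the ejector rod with the straight handle out of the tool rack and push it down the bore of the metal stand that holds the glass lens cell, until the rod's collar sits fully home on the block and the cell has dropped into the cork-lined tray below. Leave the rod standing there, and leave the open spacer ring in the other bore where it is.

Things in the scene. Friction and masses are not known exactly. Their poses are not given: they have to be found in the camera images.
- rod_grip (a point): (mm) Centre of the steel ejector rod's straight handle (24 dia, 50 tall); z up along it. Collar 56 dia, 6 thick, underside 31 below this point; shank 24 dia, 52 long, bevelled flat foot 83 below this point. 0.18 kg. Loose, hangs by its collar in a grey rack (top 70 above table; lift 55 to clear). The rack's other hole, 80 away, holds a ball-headed punch (top 126 above table), not needed.
- cell_center (a point): (mm) Centre of the lens cell: black disc 36 dia, 18 high, glass 22 across in its closed top, 0.07 kg. In either of the stand's bores, on its axis within 1, top 14 below the mouth, on three spring balls near the bore's foot. Needs a firm push down (5 to 10 N to start it, less after), about 22 of travel until its top passes the balls, then drops 20 onto cork.
- spacer_center (a point): Centre of the spacer ring: bright aluminium, open in the middle, 36 mm outside, 21 mm inside diameter, 18 mm high, seated the same way in the stand's other bore. It stays there.
- block_top (a point): Centre of the top face of the ejector stand, fixed; z up. Metal block 75 mm (its x) by 154 mm (its y), top 85 mm above the table, 42 mm thick, on end legs over a cork-lined tray (cork 8 mm above the table). Two upright through bores, 38 mm diameter, at +40 and -40 mm along its y. With the collar home the rod's foot is 10 mm below the block.
Not all that is in view belongs to the job. What is shaped like the part that bears rod_grip but pink or turquoise is not meant. What is shaped like the part that bears cell_center but red is not meant.

How it is judged (in metres and radians):
On the way, in this order (a step that is already met when the one before it is completed fails the run):
1. the ejector rod is taken out of the rack while the lens cell is still seated in its bore (distance of rod_grip from where it was at the start of the episode above 0.06 m and z of cell_center in the frame of block_top above -0.03 m), for 0.1 s.
2. the lens cell is driven out and lies in the tray under the block (z of cell_center in the frame of block_top below -0.056 m), for 0.2 s.
At the end, for the whole second after the job is handed in: The lens cell lies in the tray (centre at least 56 mm below the block top), within 30 mm horizontally of the rod, which stands in that bore with its collar home (within 4 mm) and upright within 10 degrees; the spacer ring is within 8 mm of its start (z of cell_center in the frame of block_top below -0.056 m and horizontal distance between cell_center and rod_grip below 0.03 m and z of rod_grip in the frame of block_top between 0.027 and 0.035 m and angle between rod_grip's own z axis and vertical below 0.17 rad and distance of spacer_center from where it was at the start of the episode below 0.008 m); the robot touches nothing.
It fails at once if the spacer ring is pushed out of its seat (moved more than 8 mm) (distance of spacer_center from where it was at the start of the episode above 0.008 m).
It also fails if it takes over 38 s, if anything falls off the work surface, if the arm or the gripper's body presses on something with over 40 N, if the wrist force passes 120 N, or if a joint passes its speed limit or range.

## Robot

A 6-joint arm with a two-finger parallel gripper is mounted at the origin on the work surface. World frame = base frame: x ahead of the robot, y to its left, z up, the work surface at z = 0. Lengths are in mm, angles in rad, forces in N, time in s.
With the tool pointing down it reaches from about 350 to 775 mm from the base axis. Payload 7.3 kg.
Tool frame: the origin (TCP) lies at the very end of the fingers, on their centre line; the grasp point (between the pads) lies 19 mm behind it; z points along the fingers, y is the line along which they close (so a half turn about z gives the same grasp; the last joint's range is limited). The gripper opens to 92 mm and grips with 3 to 60 N. Pads are 19 mm wide; open, the fingers measure 130 mm over their backs; the gripper's body (75 mm by 190 mm) begins 47 mm behind the grasp point.
Start: joints at [0.997, 0.342, 1.524, -0, 1.275, -0.146], TCP at [217.795, 477.713, 226.741] pointing down, gripper open.
Joint ranges: [-2.53, 2.53], [-0.77, 2.02], [0.04, 2.7], [-1, 4.14], [0.28, 2.66], [-3.11, 3.11]. Speed limits (rad/s): [2.57, 2.57, 3.14, 3.14, 3.14, 3.14].

## Interface

Orientations are given as [roll, pitch, yaw] about the fixed x, y, z axes, in that order (R = Rz(yaw) Ry(pitch) Rx(roll)).
In Python, from plant import * gives the robot as it stands.
- The arm moves only by the tool arm_command, never from a script. Its arguments are lists of equal length, an entry for each row: "gripper": the finger opening in mm, from 0 to 91.8; "dp": the shift along the tool's x, y, z in units of 25 mm (1.0 is 25 mm), a list of three; "twist": the turn about the tool's z in units of 5 degrees (1.0 is 5 degrees). A call has exactly 5 rows; each row shifts and turns the commanded pose from where the row before left it, along the tool's axes as they then stand; what a row does not reach is not made up. A row lasts 1/8 s, in which the tool goes at most 62.5 mm and 10.7 degrees, less where a joint would pass 70% of its speed; a pose out of reach is approached as far as the arm can. A call is refused whole if a number of a shift passes 1 or a number of a turn 1, either way. A call with a gripper value outside its range is refused whole. The fingers move at their own pace and stop on an object; the grip force is fixed at half the most. Time passes only in rows, so rows that do not move let the fingers close, or fill a call up. It gives the time, the measured TCP pose, the force, the opening and the grip force at its end, in the units of the state.
- get_obs(): the state, without advancing time (a new reading comes with each control period).
- capture(name): name is "scene" or "top" or "wrist"; returns the picture (480x640x3 uint8, red, green, blue); there is no depth.
- get_calibration(name): a dict with "mtx" (3x3 intrinsics, pixels), "position" and "attitude" of the camera in the world; the wrist camera has in their place "mount" (4x4, takes a point from camera to tool coordinates, whose origin is the TCP and whose axes are the flange's). Camera axes: x right, y down, z forward; pixel columns grow to the right and rows downward; lengths in mm; the calibration is good to about 2 mm. A picture is of the moment at which its call begins: read the wrist's pose just before it. get_calibration takes no time and is no camera call.
- close_job(): hands the job in; it is judged then, once.
The state is a dict: "time": time; "joint_positions": joint angles; "dq": joint speeds; "tau": joint torques, N m; "tool_pos": TCP position; "tcp_rot": TCP orientation; "contact_force": force on the tool from outside, world axes, zero at the start; "moment": the same for the moment, N m; "grip_width": finger opening in mm; "finger_force": force on a finger pad.
Only numpy, scipy, OpenCV 4.12 (cv2) and the standard library are available. Lean on these libraries where they do the work, as an engineer would, in place of code of your own. Each camera call takes 0.05 s, during which the arm holds its last target. There are 200 camera calls.

## Working session

There is one attempt and no reset: what is moved stays moved. The work goes in short steps, Python scripts to look and compute and a tool call to move; the robot and the scene stay as the last step left them, time stands still between calls to the robot, and variables do not carry over. Pictures are saved under pics/ and viewed, at most 10 in all, crops included, and the job is handed in when it is done.

Besides the shell and the picture viewer there is one more tool, called as name(argument=value, ...), one argument or row to a line, values as JSON. arm_command: Moves the arm, as the interface text tells. Its arguments: {"type":"object","properties":{"gripper":{"type":"array"},"dp":{"type":"array"},"twist":{"type":"array"}},"required":["gripper","dp","twist"]}

```bash
mkdir -p pics; ls
cat > h.py <<'E'
from plant import *
import numpy as np, cv2
from scipy.spatial.transform import Rotation as Ro
def save(n,im,c=None,s=1):
    if c: im=im[c[1]:c[3],c[0]:c[2]]
    cv2.imwrite('pics/'+n+'.png',cv2.resize(im[:,:,::-1],None,fx=s,fy=s,interpolation=cv2.INTER_CUBIC))
E
python3 - <<'E'
from h import *
for n in ("scene","top"):
    save(n,capture(n)); c=get_calibration(n); print(n,c)
print(get_calibration("wrist")); print(get_obs())
E
```

```text
pics
scene {'mtx': array([[598.81411504,   0.        , 318.15414112],
       [  0.        , 598.81411504, 240.70637328],
       [  0.        ,   0.        ,   1.        ]]), 'position': array([ 856.01737405, -482.64194293,  769.70694922]), 'attitude': array([-2.38992882,  0.00290054,  0.55055703])}
top {'mtx': array([[612.06666241,   0.        , 311.79456117],
       [  0.        , 612.06666241, 257.60590893],
       [  0.        ,   0.        ,   1.        ]]), 'position': array([ 432.9386484 ,   65.7032796 , 1002.86044375]), 'attitude': array([-3.04622318,  0.0148364 , -1.58323166])}
{'mtx': array([[366.53327274,   0.        , 317.36151946],
       [  0.        , 366.53327274, 244.49811851],
       [  0.        ,   0.        ,   1.        ]]), 'mount': array([[ 1.26140298e-03, -9.66885992e-01, -2.55205580e-01,
         6.89500272e+01],
       [ 9.99999202e-01,  1.23672988e-03,  2.57146346e-04,
         7.30849065e-01],
       [ 6.69891661e-05, -2.55205701e-01,  9.66886780e-01,
        -1.57596991e+02],
       [ 0.00000000e+00,  0.00000000e+00,  0.00000000e+00,
         1.00000000e+00]])}
{'time': 0.1, 'joint_positions': array([ 9.97020519e-01,  3.42677083e-01,  1.52487781e+00, -3.48511183e-05,
        1.27537272e+00, -1.46005387e-01]), 'dq': array([ 0.00056376, -0.00169072, -0.00379119, -0.00107543,  0.00058104,
       -0.00059107]), 'tau': array([ 1.75604135e-03, -4.32007778e+01, -2.44691777e+01,  7.18681631e-02,
        5.26018068e-02, -9.72017602e-06]), 'tool_pos': array([217.60045895, 477.41229068, 226.11721791]), 'tcp_rot': array([-3.14026705e+00, -1.61246242e-04,  2.71383230e+00]), 'contact_force': array([ 0.68592205, -0.28006666,  0.70812486]), 'moment': array([-0.03003768, -0.06940189,  0.06331249]), 'finger_force': 0.0, 'grip_width': 91.95778246190267}
```

View pics/scene.png

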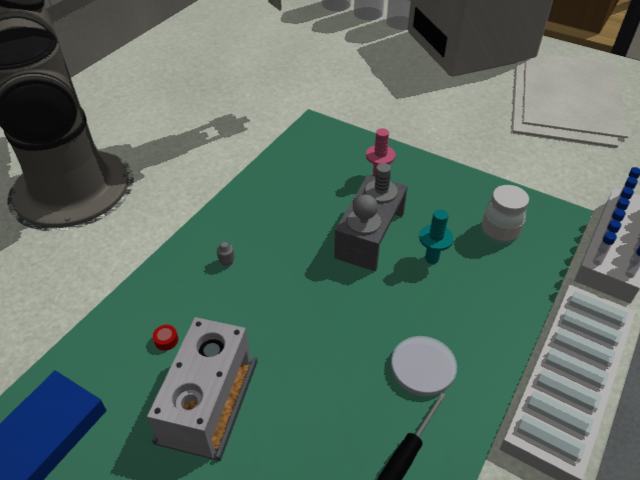

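View pics/top.png

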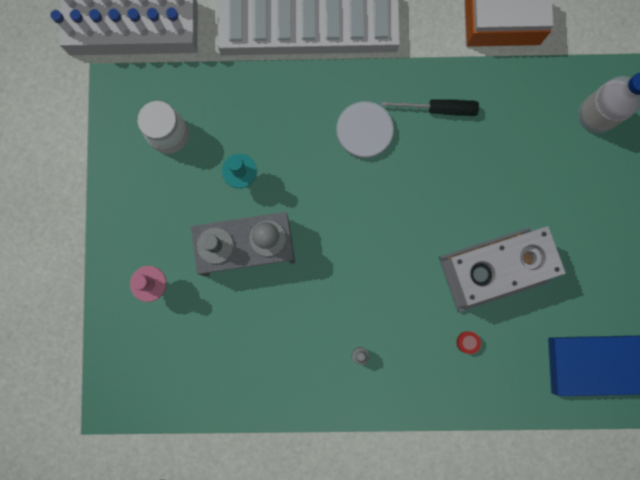

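The scene view shows the grey rack: the grey straight rod is at (383,180) and the ball-headed punch at (366,207). The decoys are pink at (380,150) and teal at (437,235). The stand has a dark cell with glass in the bore at (211,345) and an open ring showing cork at (188,397).

In the top view the candidates are:
- **Rod:** grey (213,243), against pink (148,284), teal (239,170) and the ball punch (266,235). I choose grey straight.
- **Cell:** bore (481,273), against the spacer bore (530,257) and the red disc (469,343). I choose (481,273).

Next is a close crop to check these.

```bash
cat >> h.py <<'E'
def cam(n,obs=None):
    c=get_calibration(n)
    if n=="wrist":
        R=Ro.from_euler('xyz',obs['tcp_rot']).as_matrix(); M=np.array(c['mount'])
        return c['mtx'],R@M[:3,:3],R@M[:3,3]+obs['tool_pos']
    return c['mtx'],Ro.from_euler('xyz',c['attitude']).as_matrix(),c['position']
def ray(C,uv):
    d=C[1]@np.linalg.solve(C[0],[uv[0],uv[1],1.]); return C[2],d
def onz(C,uv,z):
    o,d=ray(C,uv); return o+d*(z-o[2])/d[2]
def two(C1,u1,C2,u2):
    A=[];b=[]
    for C,u in((C1,u1),(C2,u2)):
        o,d=ray(C,u); d=d/np.linalg.norm(d);P=np.eye(3)-np.outer(d,d);A.append(P);b.append(P@o)
    x=np.linalg.lstsq(np.vstack(A),np.hstack(b),rcond=None)[0]
    return x,np.linalg.norm(np.hstack(b)-np.vstack(A)@x)
def proj(C,p):
    q=C[0]@(C[1].T@(np.asarray(p)-C[2])); return q[:2]/q[2]
E
python3 - <<'E'
from h import *
s=cv2.imread('pics/scene.png');t=cv2.imread('pics/top.png')
f=lambda im,x,y,w=100,h=75:cv2.resize(im[y:y+h,x:x+w],None,fx=4,fy=4,interpolation=cv2.INTER_CUBIC)
o=np.vstack([np.hstack([f(s,330,150),f(t,190,205)]),np.hstack([f(s,155,315,100,75),f(t,450,230)])])
cv2.imwrite('pics/c1.png',cv2.convertScaleAbs(o,alpha=1.4))
S=cam('scene');T=cam('top')
for z in (70,126): print(z,onz(T,(213,241),z),onz(S,(383,168),z))
print(two(S,(383,168),T,(213,241)))
print(onz(T,(481,273),85),onz(S,(211,345),85),onz(T,(530,257),85))
E
```

```text
70 [550.12754584 230.15552626  70.        ] [518.05910251 287.53986302  70.        ]
126 [543.09264764 220.28338957 126.        ] [545.10708771 225.89951318 126.        ]
(array([544.72478238, 221.14770601, 128.70928324]), np.float64(3.3067718701204827))
[ 494.25775253 -174.7622745    85.        ] [ 496.88993769 -177.28453085   85.        ] [ 517.29388515 -248.83307035   85.        ]
```

View pics/c1.png

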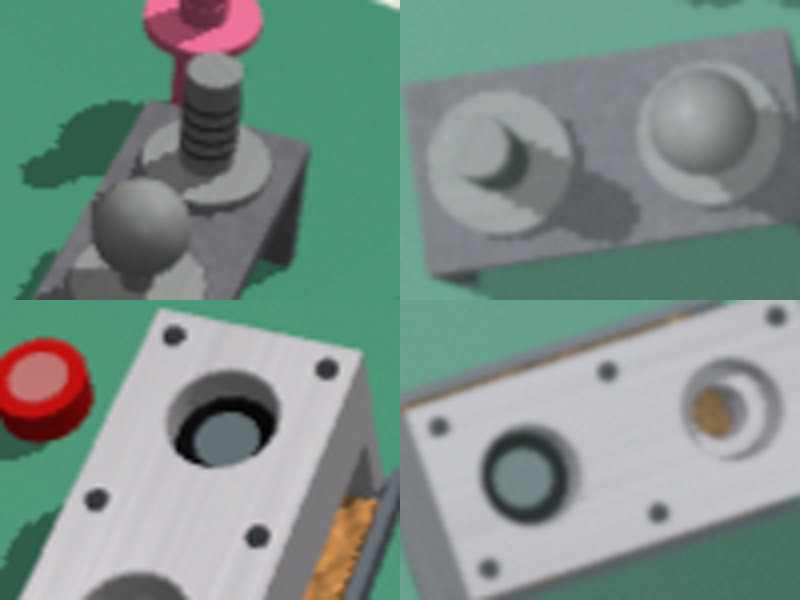

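Top-left and top-right crops: the plain grey rod with straight handle, its top at scene (384,167.5) and top-view (209.5,240.7). Next to it in the rack is the ball punch. Lower crops: the dark cell with glass in the bore, mouth at scene (211,344.5) and top-view (482.5,273.7). The other bore has the bright open ring with cork showing through. Both choices hold, so I'll move the wrist over the rod.

arm_command(
  gripper=[60,60,60,60,60],
  dp=[
    [-1,-0.25,0],
    [-1,-0.25,0],
    [-1,-0.25,0],
    [-1,-0.25,0],
    [-1,-0.25,0],
  ],
  twist=[0,0,0,0,0],
)

```text
time: 0.72
tool_pos: [319.0, 396.7, 226.4]
tcp_rot: [-3.141, -0.0, 2.714]
contact_force: [0.3, -0.9, -0.8]
grip_width: 60.1
finger_force: 0.0
```

arm_command(
  gripper=[60,60,60,60,60],
  dp=[
    [-1,-0.25,0],
    [-1,-0.25,0],
    [-1,-0.25,0],
    [-1,-0.25,0],
    [-1,-0.25,0],
  ],
  twist=[0,0,0,0,0],
)

```text
time: 1.35
tool_pos: [419.8, 316.4, 226.4]
tcp_rot: [-3.141, -0.001, 2.714]
contact_force: [-0.7, 0.7, -0.2]
grip_width: 60.2
finger_force: 0.0
```

arm_command(
  gripper=[60,60,60,60,60],
  dp=[
    [-1,-0.25,0],
    [-1,-0.25,0],
    [-1,-0.25,0],
    [-1,-0.25,0],
    [-1,-0.25,0],
  ],
  twist=[0,0,0,0,0],
)

```text
time: 1.98
tool_pos: [520.5, 236.2, 226.3]
tcp_rot: [-3.141, -0.001, 2.714]
contact_force: [-0.2, -0.9, 1.0]
grip_width: 60.0
finger_force: 0.0
```

arm_command(
  gripper=[60,60,60,60,60],
  dp=[
    [-1,0,0],
    [0,0,0],
    [0,0,0],
    [0,0,0],
    [0,0,0],
  ],
  twist=[1,1,1,1,1],
)

```text
time: 2.6
tool_pos: [542.6, 226.4, 226.2]
tcp_rot: [-3.141, -0.0, 2.275]
contact_force: [-0.2, -0.0, 0.2]
grip_width: 60.0
finger_force: 0.0
```

arm_command(
  gripper=[60,60,60,60,60],
  dp=[
    [0,0,0],
    [0,0,0],
    [0,0,0],
    [0,0,0],
    [0,0,0],
  ],
  twist=[1,1,1,1,1],
)

```text
time: 3.22
tool_pos: [542.6, 226.4, 226.2]
tcp_rot: [-3.14, -0.0, 1.838]
contact_force: [0.2, 0.9, -0.1]
grip_width: 59.9
finger_force: 0.0
```

Run:
```python
from h import *
o=get_obs(); im=capture("wrist"); save('w1',im)
W=cam('wrist',o);S=cam('scene');T=cam('top')
print(proj(W,[544,221,126]),proj(W,[544,221,76]))
print('top of handle',two(S,(383.75,167.5),T,(209.5,240.7)))
print('collar top-view at z76',onz(T,(215.5,245.75),76))
print('mouth',two(S,(210.75,344.5),T,(482.5,273.75)))
```

```text
[317.25575414 253.565508  ] [317.36055589 237.40660169]
top of handle (array([544.75766478, 226.1087505 , 126.4397054 ]), np.float64(2.031928925499277))
collar top-view at z76 [542.00897627 225.2472785   76.        ]
mouth (array([ 494.12320575, -176.67109587,   83.08984794]), np.float64(1.6741838516614782))
```

View pics/w1.png

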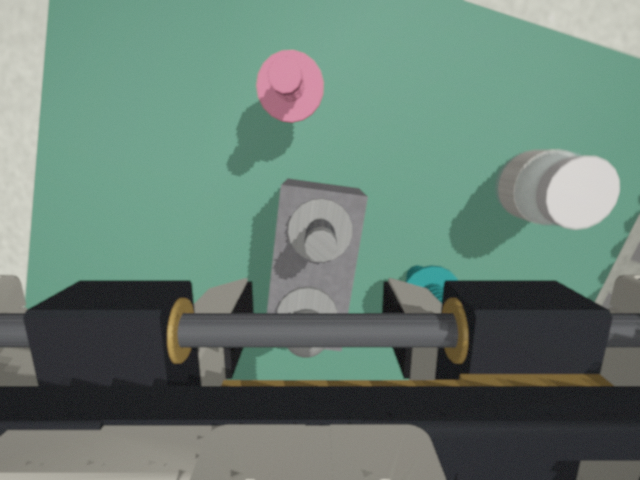

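The wrist view shows the grey rod's handle top at (321,240) and its collar at (320,231). Pink is at (290,85) and teal at (432,280), both clear of the fingers.

Run:
```python
from h import *
o=get_obs(); W=cam('wrist',o);S=cam('scene');T=cam('top')
print(onz(W,(321,240),126),onz(W,(320.5,231),76))
print(two(S,(383.75,167.5),W,(321,240)),two(T,(209.5,240.7),W,(321,240)))
R=Ro.from_euler('xyz',o['tcp_rot']).as_matrix()
print(R.T@(np.array([543.5,225,86])-o['tool_pos'])/25, R.T@np.array([494-543.5,-176.5-225,0])/25)
```

```text
[543.97279223 231.59497116 126.        ] [545.16084948 227.18519875  76.        ]
(array([544.18410285, 230.89622002, 123.09506332]), np.float64(0.0070048057680379885)) (array([545.25676349, 228.04990046, 111.34033546]), np.float64(0.27655088073448725))
[-0.06466674  0.02516255  5.6088424 ] [-1.49864353e+01 -6.10333814e+00  4.53885970e-03]
```

arm_command(
  gripper=[60,60,60,60,60],
  dp=[
    [0,0.06,0.8],
    [0,0,0.8],
    [0,0,0.8],
    [0,0,0.8],
    [0,0,0.8],
  ],
  twist=[0,0,0,0,0],
)

```text
time: 3.9
tool_pos: [544.1, 226.8, 125.7]
tcp_rot: [-3.141, -0.0, 1.843]
contact_force: [0.1, -0.9, 0.5]
grip_width: 59.8
finger_force: 0.0
```

arm_command(
  gripper=[60,60,60,60,60],
  dp=[
    [0,0,0.5],
    [0,0,0.5],
    [0,0,0.4],
    [0,0,0.1],
    [0,0,0],
  ],
  twist=[0,0,0,0,0],
)

```text
time: 4.53
tool_pos: [544.5, 226.9, 89.4]
tcp_rot: [3.141, -0.0, 1.841]
contact_force: [0.2, -0.4, 0.2]
grip_width: 60.4
finger_force: 0.0
```

arm_command(
  gripper=[15,15,15,15,15],
  dp=[
    [0,0,0],
    [0,0,0],
    [0,0,0],
    [0,0,0],
    [0,0,0],
  ],
  twist=[0,0,0,0,0],
)

```text
time: 5.15
tool_pos: [544.4, 226.9, 89.3]
tcp_rot: [3.141, -0.0, 1.841]
contact_force: [0.5, 0.2, 0.4]
grip_width: 23.3
finger_force: 30.0
```

arm_command(
  gripper=[15,15,15,15,15],
  dp=[
    [0,0,-0.4],
    [0,0,-0.8],
    [0,0,-0.8],
    [0,0,-0.8],
    [0,0,-0.8],
  ],
  twist=[0,0,0,0,0],
)

```text
time: 5.78
tool_pos: [544.1, 226.8, 180.3]
tcp_rot: [-3.141, -0.0, 1.841]
contact_force: [0.2, 0.0, -2.0]
grip_width: 23.5
finger_force: 30.0
```

arm_command(
  gripper=[15,15,15,15,15],
  dp=[
    [0,0,-0.6],
    [0,0,-0.2],
    [0,0,0],
    [-0.3,-0.12,0],
    [-0.6,-0.24,0],
  ],
  twist=[0,0,0,0,0],
)

```text
time: 6.4
tool_pos: [541.2, 202.1, 198.4]
tcp_rot: [-3.14, 0.0, 1.842]
contact_force: [1.3, -0.3, -1.3]
grip_width: 23.3
finger_force: 30.0
```

arm_command(
  gripper=[15,15,15,15,15],
  dp=[
    [-0.8,-0.33,0],
    [-0.8,-0.33,0],
    [-0.8,-0.33,0],
    [-0.8,-0.33,0],
    [-0.8,-0.33,0],
  ],
  twist=[0,0,0,0,0],
)

```text
time: 7.02
tool_pos: [528.2, 93.4, 199.4]
tcp_rot: [3.141, 0.0, 1.84]
contact_force: [0.9, 0.1, -2.2]
grip_width: 23.3
finger_force: 30.0
```

arm_command(
  gripper=[15,15,15,15,15],
  dp=[
    [-0.8,-0.33,0],
    [-0.8,-0.33,0],
    [-0.8,-0.33,0],
    [-0.8,-0.33,0],
    [-0.8,-0.33,0],
  ],
  twist=[0,0,0,0,0],
)

```text
time: 7.65
tool_pos: [514.9, -13.9, 199.4]
tcp_rot: [3.141, 0.0, 1.84]
contact_force: [-0.1, -0.5, -2.8]
grip_width: 23.4
finger_force: 30.0
```

arm_command(
  gripper=[15,15,15,15,15],
  dp=[
    [-0.6,-0.25,0],
    [-0.6,-0.25,0],
    [-0.6,-0.25,0],
    [-0.3,-0.12,0],
    [0,0,0],
  ],
  twist=[0,0,0,0,0],
)

```text
time: 8.28
tool_pos: [508.6, -68.8, 199.1]
tcp_rot: [3.142, -0.0, 1.84]
contact_force: [0.6, -0.2, -1.0]
grip_width: 23.5
finger_force: 30.0
```

arm_command(
  gripper=[15,15,15,15,15],
  dp=[
    [-0.75,-0.35,0],
    [-0.75,-0.35,0],
    [-0.75,-0.35,0],
    [-0.75,-0.35,0],
    [-0.75,-0.35,0],
  ],
  twist=[0,0,0,0,0],
)

```text
time: 8.9
tool_pos: [491.6, -170.4, 199.2]
tcp_rot: [3.141, -0.0, 1.842]
contact_force: [-0.6, 1.0, -1.9]
grip_width: 23.3
finger_force: 30.0
```

arm_command(
  gripper=[15,15,15,15,15],
  dp=[
    [-0.75,-0.35,0],
    [-0.75,-0.35,0],
    [-0.75,-0.35,0],
    [0,0,0],
    [0,0,0],
  ],
  twist=[0,0,0,0,0],
)

```text
time: 9.52
tool_pos: [481.2, -231.4, 199.1]
tcp_rot: [3.142, -0.001, 1.841]
contact_force: [1.4, 0.2, -2.4]
grip_width: 23.5
finger_force: 30.0
```

Run:
```python
from h import *
o=get_obs(); im=capture("wrist"); save('w2',im); print(o['tool_pos'],o['tcp_rot'],o['contact_force'])
W=cam('wrist',o); print(proj(W,[494,-176.6,85]))
```

```text
[ 481.1601309  -231.38964299  199.0788907 ] [ 3.14153305e+00 -6.96853483e-04  1.84084362e+00] [ 1.40893046  0.24200071 -2.35914058]
[354.19477    176.11645893]
```

View pics/w2.png

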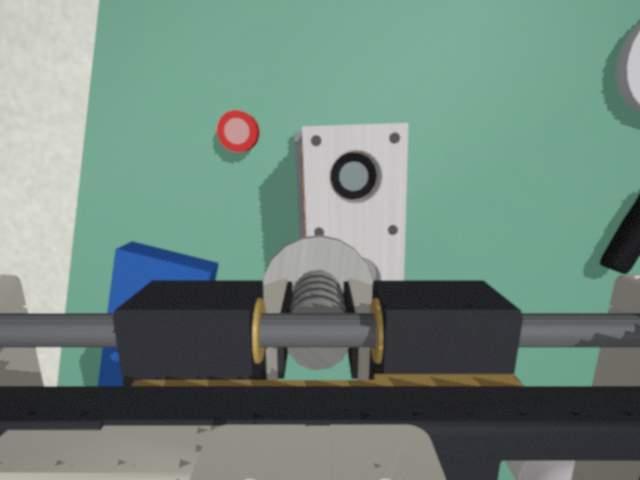

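Bore mouth is at (354,176), matching the predicted (354.2,176.1), with the dark cell and glass still seated. The rod hangs upright in the fingers at (318,290). Next I align it over the bore and descend.

arm_command(
  gripper=[15,15,15,15,15],
  dp=[
    [0.5,0.27,0],
    [0.7,0.4,0],
    [0.5,0.27,0],
    [0.28,0.14,0],
    [0,0,0],
  ],
  twist=[0,0,0,0,0],
)

```text
time: 10.2
tool_pos: [494.2, -176.0, 199.3]
tcp_rot: [3.142, 0.0, 1.843]
contact_force: [0.8, -0.9, -2.1]
grip_width: 23.5
finger_force: 30.0
```

arm_command(
  gripper=[15,15,15,15,15],
  dp=[
    [0,0,0.5],
    [0,0,0.5],
    [0,0,0.5],
    [0,0,0.4],
    [0,0,0],
  ],
  twist=[0,0,0,0,0],
)

```text
time: 10.82
tool_pos: [493.5, -176.6, 150.6]
tcp_rot: [-3.14, -0.001, 1.841]
contact_force: [0.0, 0.1, -2.4]
grip_width: 23.5
finger_force: 30.0
```

Run:
```python
from h import *
im=capture("scene"); o=get_obs(); print(o['tool_pos'],o['contact_force'],o['moment'])
t=capture("top")
f=lambda im,x,y,w,h:cv2.resize(im[y:y+h,x:x+w],None,fx=4,fy=4,interpolation=cv2.INTER_CUBIC)
save('c2',np.hstack([f(im,150,270,100,120),f(t,430,200,100,120)]))
```

```text
[ 493.88582811 -176.74085822  151.34132921] [ 0.07095943 -0.11426836 -1.60292883] [-0.0823682 -0.0355278  0.0114931]
```

View pics/c2.png

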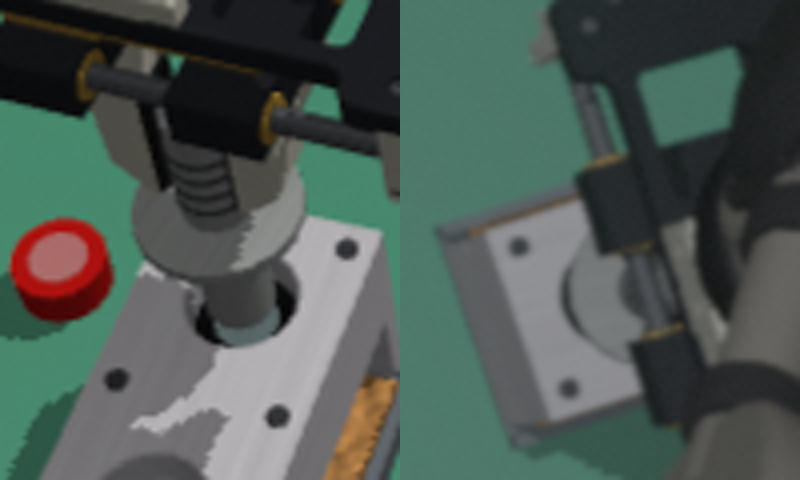

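The shank foot is inside the mouth of the cell's bore, at crop (240,310), with free space all round and no contact force. I'll push now.

arm_command(
  gripper=[15,15,15,15,15],
  dp=[
    [0,0,0.2],
    [0,0,0.2],
    [0,0,0.2],
    [0,0,0.2],
    [0,0,0.2],
  ],
  twist=[0,0,0,0,0],
)

```text
time: 11.55
tool_pos: [494.4, -176.9, 126.8]
tcp_rot: [3.141, 0.001, 1.841]
contact_force: [0.6, 0.6, 4.0]
grip_width: 23.7
finger_force: 30.0
```

arm_command(
  gripper=[15,15,15,15,15],
  dp=[
    [0,0,0.2],
    [0,0,0.2],
    [0,0,0.2],
    [0,0,0.1],
    [0,0,0],
  ],
  twist=[0,0,0,0,0],
)

```text
time: 12.18
tool_pos: [493.8, -176.6, 108.8]
tcp_rot: [-3.141, -0.001, 1.841]
contact_force: [0.4, -0.1, -2.7]
grip_width: 23.6
finger_force: 30.0
```

Force rose while pushing and is back to the rod's weight, so the cell has dropped. Next I creep the collar home.

arm_command(
  gripper=[15,15,15,15,15],
  dp=[
    [0,0,0.06],
    [0,0,0.05],
    [0,0,0.04],
    [0,0,0.04],
    [0,0,0],
  ],
  twist=[0,0,0,0,0],
)

```text
time: 12.8
tool_pos: [494.0, -176.7, 104.4]
tcp_rot: [3.142, -0.0, 1.841]
contact_force: [-0.3, -0.0, -2.2]
grip_width: 23.6
finger_force: 30.0
```

arm_command(
  gripper=[15,15,15,15,15],
  dp=[
    [0,0,0.03],
    [0,0,0.03],
    [0,0,0.03],
    [0,0,0],
    [0,0,0],
  ],
  twist=[0,0,0,0,0],
)

```text
time: 13.42
tool_pos: [494.1, -176.8, 104.2]
tcp_rot: [3.141, 0.001, 1.841]
contact_force: [-5.7, 2.9, 16.0]
grip_width: 23.4
finger_force: 30.0
```

The collar is home: 16 N at TCP z 104.2, where 104 was expected. I'll release and retreat.

arm_command(
  gripper=[23,45,60,60,60],
  dp=[
    [0,0,-0.06],
    [0,0,0],
    [0,0,0],
    [0,0,0],
    [0,0,0],
  ],
  twist=[0,0,0,0,0],
)

```text
time: 14.05
tool_pos: [494.0, -176.7, 103.6]
tcp_rot: [-3.142, -0.0, 1.841]
contact_force: [0.3, 0.3, 0.3]
grip_width: 58.0
finger_force: 0.0
```

arm_command(
  gripper=[60,60,60,60,60],
  dp=[
    [0,0,-0.4],
    [0,0,-0.8],
    [0,0,-0.8],
    [0,0,-0.8],
    [0,0,-0.8],
  ],
  twist=[0,0,0,0,0],
)

```text
time: 14.68
tool_pos: [494.1, -176.7, 195.1]
tcp_rot: [3.141, 0.0, 1.841]
contact_force: [-0.7, 0.9, -0.4]
grip_width: 60.0
finger_force: 0.0
```

arm_command(
  gripper=[60,60,60,60,60],
  dp=[
    [0.8,0,-0.8],
    [0.8,0,-0.8],
    [0.8,0,0],
    [0.8,0,0],
    [0.8,0,0],
  ],
  twist=[0,0,0,0,0],
)

```text
time: 15.3
tool_pos: [466.5, -79.0, 233.0]
tcp_rot: [-3.14, -0.001, 1.841]
contact_force: [0.1, -0.2, -0.4]
grip_width: 60.0
finger_force: 0.0
```

arm_command(
  gripper=[60,60,60,60,60],
  dp=[
    [0.8,0,0],
    [0.8,0,0],
    [0.8,0,0],
    [0,0,0],
    [0,0,0],
  ],
  twist=[0,0,0,0,0],
)

```text
time: 15.92
tool_pos: [451.5, -22.6, 233.8]
tcp_rot: [3.141, 0.0, 1.842]
contact_force: [0.5, -0.5, 0.2]
grip_width: 59.9
finger_force: 0.0
```

Run:
```python
from h import *
im=capture("scene"); t=capture("top")
f=lambda im,x,y,w,h:cv2.resize(im[y:y+h,x:x+w],None,fx=4,fy=4,interpolation=cv2.INTER_CUBIC)
save('c3',np.hstack([f(im,150,310,100,150),f(t,440,190,100,150)]))
```

```text
(no output)
```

View pics/c3.png

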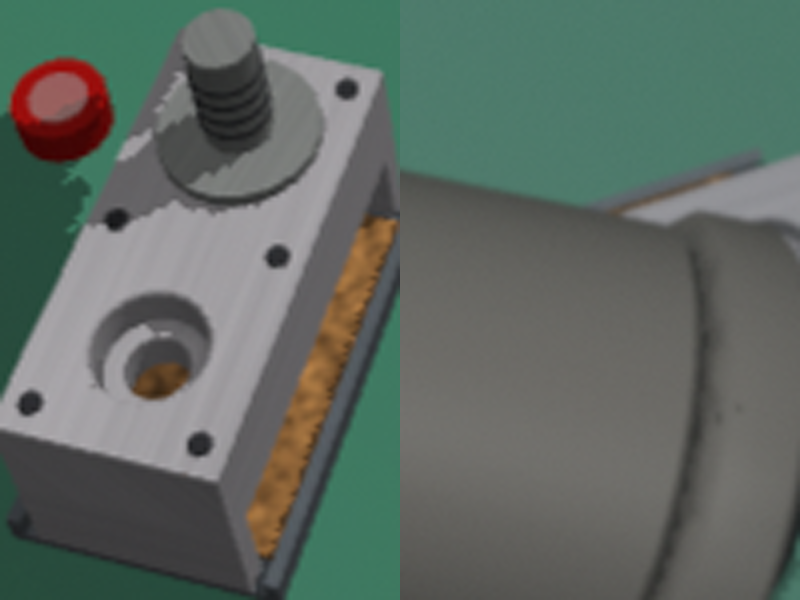

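The scene crop shows the rod upright with its collar flat on the block at (240,130), and the spacer still seated at (155,350). The top view is blocked by the arm. I'm handing in.

```bash
python3 -c "
from plant import *
print(close_job())"
```

```text
the job is handed in; nothing more can be done
None
```

I handed in the job at about 16 s: the rod stands upright with its collar home on the block and the spacer ring still looks seated; the cell's drop into the tray is inferred from the push force falling away, not seen, and `close_job()` returned no verdict.

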